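Dock the night-feed counter and click it on to 7

TASK

Lift the night-feed counter out of the caddy's bay, stand it upright on the open nightstand top well away from caddy and dock, and let go; then take it again by its other two sides and seat it fully home and upright in its aluminium dock. Once it is docked, press its button one click at a time until the drum shows 7 at the mark, and let the button come up. Leave the bottle, the toy train and the owl lamp where they are.

Things in the scene. Friction and masses are not known exactly. Their poses are not given: they have to be found in the camera images.
- counter_mid (a point): Centre (half-way up) of the loose white feed counter, an upright box 50 (its x) by 64 (its y) by 80 mm tall (its z), about 0.3 kg. Grey button on top at its -y half, drum window at its +y half. It starts in the caddy's bay, where only the x faces can be gripped; in the dock only the y faces. Grip about 20 mm above this point: the button top, 54 mm above it, must clear the gripper's body
- button_top (a point): Centre of the top of the counter's step button, a grey cap 30 (x) by 24 mm (y), 14 mm proud of the housing; at x 0, y -17, z +54 mm from counter_mid when up. Pushes straight down 10 mm to a hard stop. Sprung: about 2 N to start, up to about 5 N on the way, so a push stopped at 8 to 10 N has reached the stop; comes up by itself
- drum (a joint): Turn of the drum (rad): each step is 0.6283, the numeral shown is round(value / 0.6283) modulo 10; 7 is at 4.398. Starts at 2 to 5. One full press and release adds exactly one step; a press under about 7 mm may not step it; the button must come almost fully up before the next press; it cannot be turned back, going past means a full round more
- bay_floor (a point): Centre of the bay's floor, at the height of the nightstand top. The fixed caddy has two closed grey compartments with grey lids, each 30 (its y) by 52 (its x) by 80 mm tall, 70 mm apart in y; the bay between them is open to +x and -x. The counter starts there, its x along this x
- dock_seat (a point): Centre of the dock's floor, 4 mm above the nightstand top; the counter's underside rests on it when home. Fixed aluminium: two upright plates 80 mm above this floor, 56 mm apart in x, 60 mm long in y; two low lips 8 mm above the floor, 70 mm apart in y. The counter goes in with its x along this x, either way round
- bottle: Closed glass bottle, 56 mm across and 150 mm tall, loose; origin at the centre of its underside. Leave alone
- train: Wooden toy train engine, 100 mm by 50 mm by 75 mm tall, loose; origin at the centre underneath, x along its length. Leave alone
- owl_lamp: White ceramic owl lamp, 104 mm across and about 150 mm tall, fixed; origin at the centre of its underside. Leave alone
- drum_window (a point): Centre of the window in the counter's top (x 0, y +14.5, z +40 mm from counter_mid), over a white drum with black bar numerals 0 to 9, 18 mm tall, read with the button nearest the reader (numeral top towards +y). The numeral between the two black index bars counts. The drum cannot be touched
There are look-alikes about, which are no part of the job. What is shaped like the part that bears counter_mid but blue or turquoise is not meant. Leave any pink look-alike of the part that bears dock_seat alone.

How it is judged (in metres and radians):
On the way, in this order (a step that is already met when the one before it is completed fails the run):
1. the counter stands upright, let go, on the open nightstand top, clear of caddy and dock (height (world z) of counter_mid between 0.036 and 0.043 m and angle between counter_mid's own z axis and vertical below 0.06 rad and horizontal distance between counter_mid and bay_floor above 0.08 m and horizontal distance between counter_mid and dock_seat above 0.08 m and contact force between the fingers and counter below 0.2 N and linear speed of counter below 0.02 m/s), for 0.2 s.
2. the counter is seated in the dock (horizontal distance between counter_mid and dock_seat below 0.008 m and z of counter_mid in the frame of dock_seat below 0.0425 m and angle between counter_mid's own z axis and vertical below 0.05 rad and angle between the x axis of counter_mid and the x axis of dock_seat, either way round below 0.15 rad), for 0.2 s.
3. the drum shows 7 at the mark ((value of joint drum between 4.2 and 4.6 rad or value of joint drum between 10.48 and 10.88 rad)), for 0.2 s.
At the end, for the whole second after the job is handed in: The counter stands upright on the dock's floor (within 2.5 mm in height, 8 mm sideways, tilt under 0.05 rad, squared to the dock within 0.15 rad), at rest, the drum showing 7 within 0.2 rad (after a full extra turn also counts), the button up within 2 mm (all of step 2 and z of counter_mid in the frame of dock_seat above 0.036 m and (value of joint drum between 4.2 and 4.6 rad or value of joint drum between 10.48 and 10.88 rad) and z of button_top in the frame of counter_mid above 0.052 m and linear speed of counter below 0.02 m/s); the robot touches nothing.
It fails at once if the bottle is shifted over 25 mm or tipped (distance of bottle from where it was at the start of the episode above 0.025 m or angle between bottle's own z axis and vertical above 0.3 rad).
It fails at once if the train is shifted over 25 mm or tipped (distance of train from where it was at the start of the episode above 0.025 m or angle between train's own z axis and vertical above 0.3 rad).
It fails at once if the owl lamp is struck (contact force between any of the fingers, the arm and owl_lamp above 3 N).
It also fails if it takes over 72 s, if anything falls off the work surface, if the arm or the gripper's body presses on something with over 40 N, if the wrist force passes 120 N, or if a joint passes its speed limit or range.

ROBOT

A 6-joint arm with a two-finger parallel gripper is mounted at the origin on the work surface. World frame = base frame: x ahead of the robot, y to its left, z up, the work surface at z = 0. Lengths are in m, angles in degrees, forces in N, time in s.
With the tool pointing down it reaches from about 0.4 to 0.825 m from the base axis. Payload 7 kg.
Tool frame: the origin (TCP) lies midway between the tips of the shut fingers; the grasp point (between the pads) lies 19 mm behind it; z points along the fingers, x is the direction in which the jaws open and shut, and the axes are right-handed (so a half turn about z gives the same grasp; the last joint's range is limited). The gripper opens to 88 mm and grips with 3 to 60 N. Pads are 19 mm wide; open, the fingers measure 130 mm over their backs; the gripper's body (78 mm by 193 mm) begins 47 mm behind the grasp point.
Start: joints at [-52.878, 20.546, 0.682, 0, -70.136, -16.507], TCP at [0.238, -0.632, 0.227] pointing down, gripper open.
Joint ranges: [-176.03, 176.03], [-82.01, 121.73], [-58.28, 71.71], [-173.87, 95.51], [-174.79, -0.11], [-173.66, 173.66]. Speed limits (degrees/s): [136.94, 136.94, 172.46, 180, 180, 180].

INTERFACE

Orientations are given as [roll, pitch, yaw] about the fixed x, y, z axes, in that order (R = Rz(yaw) Ry(pitch) Rx(roll)).
In Python, from plant import r, vision gives the robot as it stands.
- The arm moves only by the shell command python3 -m inch 'ROWS' [FORCE]. ROWS is JSON, a list of rows, each a list of 3 entries, a list of its own where there are three numbers: the shift along the tool's x, y, z in mm, then the turn, a rotation vector about the tool's x, y, z in degrees, then the gripper's target within -1 to 1 (fully open at 1, half-way at 0, shut at -1). A call has 1 to 5 rows; each row is the pose to reach, as a shift and turn from the pose measured when the call began, along the tool's axes at that moment; what a row does not reach only later rows make up. A row lasts 1/12 s, in which the tool goes at most 41.7 mm and 7.16 degrees, less where a joint would pass 70% of its speed; a pose out of reach is approached as far as the arm can. A call with a gripper value outside its range is refused whole. The fingers move at their own pace and stop on an object; FORCE is the grip in N (left out, the last holds). Time passes only in rows, so rows that repeat a pose let the fingers close. It gives the time, the measured TCP pose, the force and the opening at its end, in the units of the state.
- r.get_state(): the state, without advancing time (a new reading comes with each control period).
- vision.capture(name): name is "scene" or "top"; returns (picture, depth): 384x512x3 uint8, red, green, blue; 384x512 float32, m along the optical axis (not along the pixel's ray), 0 where there is no reading.
- vision.camera_info(name): a dict with "fx", "fy", "cx", "cy" (pixels), "R" (3x3) and "t" (3): a world point X has camera coordinates R X + t. Camera axes: x right, y down, z forward; pixel columns grow to the right and rows downward; lengths in m; the calibration is good to about 2 mm. A picture is of the moment at which its call begins. camera_info takes no time and is no camera call.
- r.close_job(): hands the job in, once; it reports no verdict.
The state is a dict: "time_s": time; "joints": joint angles; "qd": joint speeds; "joint_torque": joint torques, N m; "tcp_pos": TCP position; "eef_rot": TCP orientation; "contact_force": force on the tool from outside, world axes, zero at the start; "moment": the same for the moment, N m; "gripper_width": finger opening in m.
Only numpy, scipy, OpenCV 4.12 (cv2) and the standard library are available. Lean on these libraries where they do the work, as an engineer would, in place of code of your own. Each camera call takes 0.05 s, during which the arm holds its last target.

## Working session

There is one attempt and no reset: what is moved stays moved. The work goes in short steps, Python scripts to look and compute and a shell command to move; the robot and the scene stay as the last step left them, time stands still between calls to the robot, and variables do not carry over. Pictures are saved under pics/ and viewed, and the job is handed in when it is done.

```bash
mkdir -p pics; ls
python3 - <<'E'
from plant import r, vision
import cv2,numpy as np
print(r.get_state())
for n in("scene","top"):
    p,d=vision.capture(n); cv2.imwrite(f"pics/{n}0.png",p[:,:,::-1]); np.save(f"pics/{n}0.npy",d)
    print(n,vision.camera_info(n))
E
```

```text
pics
{'time_s': 0.0, 'joints': array([-5.28784611e+01,  2.05912875e+01,  6.33406998e-01, -2.19441188e-02,
       -7.01331877e+01, -1.65067198e+01]), 'qd': array([ 0.07089963, -0.03658256,  0.01198169, -0.00418415, -0.05660658,
       -0.05153113]), 'joint_torque': array([-2.57476012e-05, -5.82713449e+01,  2.93054062e+01,  6.99748322e+00,
        6.92470014e-03, -2.23899474e-04]), 'tcp_pos': array([ 0.23747261, -0.63133285,  0.22561581]), 'eef_rot': array([-1.79993901e+02, -9.31767547e-02,  1.10607340e+02]), 'contact_force': array([ 0.13378533, -0.95159884, -0.05800529]), 'moment': array([ 0.02901961, -0.00442763, -0.00882302]), 'gripper_width': 0.08751608188340747}
scene {'fx': 410.3604216504498, 'fy': 410.3604216504498, 'cx': 256.3655693044599, 'cy': 192.71535247729048, 'R': array([[-0.67312057,  0.7395118 ,  0.00556819],
       [ 0.3777069 ,  0.35025122, -0.85712402],
       [-0.63580359, -0.57484466, -0.51508001]]), 't': array([ 0.31226767, -0.12260421,  1.68041264])}
top {'fx': 366.64849121853706, 'fy': 366.64849121853706, 'cx': 256.25109917214684, 'cy': 190.8479155528976, 'R': array([[ 0.00871562, -0.99996116, -0.00131172],
       [-0.98401075, -0.00834321, -0.17791355],
       [ 0.1778957 ,  0.00284138, -0.98404525]]), 't': array([0.05556506, 0.5563545 , 1.02346826])}
```

View pics/scene0.png

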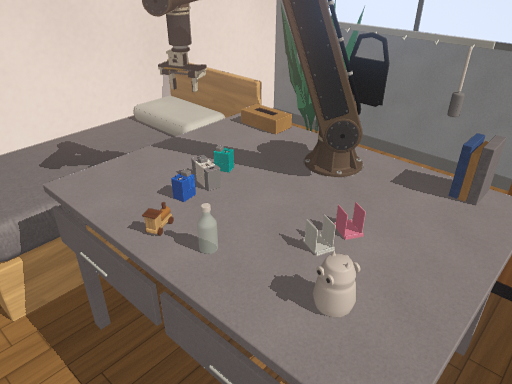

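View pics/top0.png

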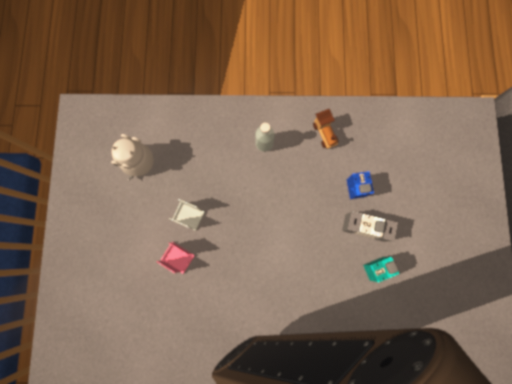

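The top view shows the caddy with the white counter at about (371,226). The look-alikes are a blue one at (360,185) and a turquoise one at (381,269). The aluminium dock is at (187,214) and the pink look-alike at (177,258). The bottle is at (265,137), the train at (325,128) and the owl at (130,155). The white counter and the grey dock fit the description, so I'll confirm both in enlarged crops.

```bash
cat > h.py <<'E'
import numpy as np,cv2
from plant import r,vision
def cloud(n,d):
    c=vision.camera_info(n); v,u=np.mgrid[:384,:512]
    P=np.stack([(u-c['cx'])/c['fx']*d,(v-c['cy'])/c['fy']*d,d],-1)
    return (P-c['t'])@c['R']
def proj(n,X):
    c=vision.camera_info(n);q=c['R']@np.array(X)+c['t'];return q[0]/q[2]*c['fx']+c['cx'],q[1]/q[2]*c['fy']+c['cy']
E
python3 - <<'E'
from h import *
p=cv2.imread('pics/top0.png');s=cv2.imread('pics/scene0.png')
a=cv2.resize(p[195:255,335:410],(400,320),interpolation=3)
b=cv2.resize(p[190:240,155:217],(400,320),interpolation=3)
c=cv2.resize(s[140:205,165:245],(400,280),interpolation=3)
e=cv2.resize(s[195:265,295:375],(400,280),interpolation=3)
cv2.imwrite('pics/crop0.png',np.vstack([np.hstack([a,b]),np.hstack([c,e])]))
d=np.load('pics/top0.npy');P=cloud('top',d)
Z=P[...,2]
for nm,(u0,u1,v0,v1),(zl,zh) in [('caddytop',(335,410,195,255),(.07,.12)),('dock',(155,217,190,240),(.06,.1)),('dock_lo',(160,215,190,240),(.002,.05)),('pink',(150,205,235,280),(.06,.1)),('bottle',(250,285,115,155),(.02,.2)),('train',(305,345,100,155),(.02,.2)),('owl',(100,165,125,185),(.02,.2)),('blue',(340,385,165,205),(.06,.2)),('turq',(355,410,250,290),(.06,.2))]:
    q=P[v0:v1,u0:u1].reshape(-1,3);q=q[(q[:,2]>zl)&(q[:,2]<zh)]
    rr=cv2.minAreaRect((q[:,:2]*1000).astype(np.float32))
    print(nm,len(q),q.mean(0).round(4),np.percentile(q[:,2],[5,50,95]).round(4),[np.round(x,1) for x in rr])
print('table',np.median(Z[280:300,200:350]))
E
```

```text
caddytop 880 [ 0.4556 -0.2651  0.0809] [0.0751 0.0799 0.0931] [array([ 455.1, -266.6]), array([134. ,  53.7]), np.float64(75.9)]
dock 57 [0.4894 0.2614 0.0803] [0.0661 0.0823 0.0852] [array([487.3, 264.9]), array([58.4, 61.9]), np.float64(66.9)]
dock_lo 650 [0.4913 0.2659 0.0054] [0.0022 0.0038 0.0125] [array([490.8, 270.7]), array([149. , 165.6]), np.float64(0.5)]
pink 94 [0.3606 0.2916 0.0772] [0.0617 0.0811 0.086 ] [array([363.2, 291. ]), array([58. , 62.2]), np.float64(59.6)]
bottle 410 [0.7056 0.0373 0.099 ] [0.0329 0.1007 0.1502] [array([712.6,  36.5]), array([53.8, 48.1]), np.float64(85.0)]
train 553 [ 0.751  -0.1483  0.0544] [0.0224 0.0523 0.077 ] [array([ 750.4, -153.3]), array([100.9,  47.7]), np.float64(23.8)]
owl 1257 [0.6438 0.412  0.1036] [0.0355 0.1185 0.1413] [array([644.2, 421.1]), array([ 85.4, 114.7]), np.float64(67.1)]
blue 434 [ 0.5753 -0.2413  0.0812] [0.0666 0.08   0.0948] [array([ 577.3, -244.1]), array([64.6, 50.9]), np.float64(7.6)]
turq 492 [ 0.3365 -0.2907  0.0812] [0.0684 0.0798 0.0946] [array([ 336.4, -293.4]), array([50.5, 64.5]), np.float64(21.1)]
table -0.0004576138073419071
```

View pics/crop0.png

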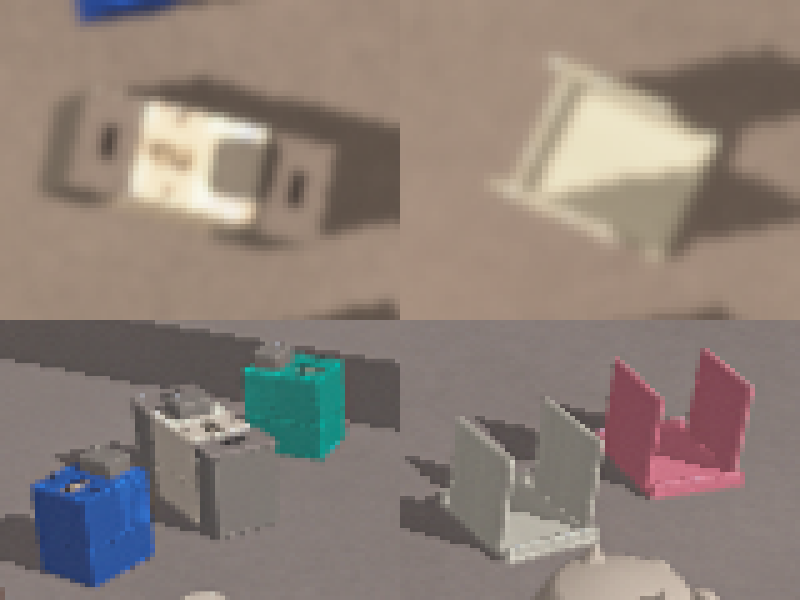

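The crop confirms the white counter in the grey caddy, with the button towards world -y and the drum reading roughly 2. It also confirms the grey aluminium dock. Next I'll refine the poses.

```bash
cat > meas.py <<'E'
from h import *
from scipy.optimize import minimize
def rect(q): 
    rr=cv2.minAreaRect((q[:,:2]*1000).astype(np.float32)); return [np.round(x,1) for x in rr]
if __name__=='__main__':
  for n in('top','scene'):
    p=cv2.imread(f'pics/{n}0.png');d=np.load(f'pics/{n}0.npy');P=cloud(n,d).reshape(-1,3)
    hsv=cv2.cvtColor(p,cv2.COLOR_BGR2HSV).reshape(-1,3)
    def sel(c,rad,zl,zh): return (np.hypot(P[:,0]-c[0],P[:,1]-c[1])<rad)&(P[:,2]>zl)&(P[:,2]<zh)
    m=sel((.4556,-.265),.085,.074,.086); print(n,'caddy+counter top',m.sum(),rect(P[m]))
    w=m&(hsv[:,2]>(165 if n=='top' else 130)); print(' white',w.sum(),rect(P[w]),P[w].mean(0))
    b=sel((.4556,-.265),.06,.0885,.1); print(' button',b.sum(),rect(P[b]),P[b].mean(0))
    for nm,c in(('dock',(.4894,.2614)),('pink',(.3606,.2916))):
        m=sel(c,.06,.05,.09);q=P[m];print(nm,m.sum())
        # cost: two-line fit: plates inner faces 56 apart => centre planes ~ +-29
        def f(v):
            a=v[2];e=(q[:,:2]-v[:2])@np.array([np.cos(a),np.sin(a)])
            return np.minimum(np.abs(np.abs(e)-v[3]),.01).sum()
        best=min((minimize(f,[c[0],c[1],np.radians(a0),.03],method='Nelder-Mead',options=dict(xatol=1e-5,fatol=1e-6,maxiter=4000)) for a0 in range(0,180,15)),key=lambda s:s.fun)
        v=best.x;a=v[2];e=np.array([[np.cos(a),np.sin(a)],[-np.sin(a),np.cos(a)]])@(q[:,:2]-v[:2]).T
        s=e[0]>0
        print(best.fun/len(q),v.round(4),np.degrees(a)%180,'yrange',[np.percentile(e[1][k],[2,98]).round(4) for k in(s,~s)],'xr',[np.percentile(e[0][k],[2,98]).round(4) for k in(s,~s)])
        for k in (s,~s):
            yc=np.mean(np.percentile(e[1][k],[2,98])); print('  centre guess',v[:2]+yc*np.array([-np.sin(a),np.cos(a)]))
        print('   rect', rect(q))
E
python3 meas.py
```

```text
top caddy+counter top 750 [array([ 455.1, -266.6]), array([134. ,  53.7]), np.float64(75.9)]
 white 334 [array([ 457.7, -261.3]), array([70. , 51.1]), np.float64(78.4)] [ 0.45810546 -0.25637898  0.07947515]
 button 95 [array([ 453.1, -281.7]), array([25.1, 29.6]), np.float64(76.9)] [ 0.45294479 -0.28073384  0.09315519]
dock 61
0.0008229218128324137 [0.4915 0.276  2.7417 0.0292] 157.0882362419656 yrange [array([-0.016,  0.041]), array([-0.0137,  0.0409])] xr [array([0.0278, 0.0306]), array([-0.0313, -0.0282])]
  centre guess [0.48664546 0.26446547]
  centre guess [0.48621296 0.26344218]
   rect [array([487.3, 264.8]), array([58.4, 61.9]), np.float64(66.9)]
pink 108
0.0007496022276663769 [0.3665 0.2944 2.6081 0.0294] 149.4344556746212 yrange [array([-0.0221,  0.0332]), array([-0.0238,  0.0336])] xr [array([0.0289, 0.0319]), array([-0.0299, -0.0269])]
  centre guess [0.36367695 0.2896029 ]
  centre guess [0.36401849 0.29018121]
   rect [array([363.2, 291. ]), array([58. , 62.2]), np.float64(59.6)]
scene caddy+counter top 216 [array([ 455.8, -262.3]), array([138.9,  55.9]), np.float64(75
[... 227 characters left out ...]
258838]
dock 270
0.000931253424355056 [0.4906 0.2754 2.7376 0.0295] 156.85067719895923 yrange [array([-0.0218,  0.0367]), array([-0.0213,  0.0374])] xr [array([0.0275, 0.0329]), array([-0.032 , -0.0268])]
  centre guess [0.487674   0.26853646]
  centre guess [0.48745363 0.26802105]
   rect [array([487. , 268.2]), array([61.8, 67.4]), np.float64(66.8)]
pink 233
0.0009324100084541547 [0.377  0.3171 2.6067 0.0296] 149.35169437558184 yrange [array([-0.0024,  0.0549]), array([-0.0026,  0.0554])] xr [array([0.0272, 0.0323]), array([-0.0314, -0.027 ])]
  centre guess [0.36357602 0.29455289]
  centre guess [0.3634982  0.29442157]
   rect [array([362.4, 294.5]), array([62.7, 65.4]), np.float64(58.3)]
```

```bash
cat > go.py <<'E'
import sys
from h import *
from scipy.spatial.transform import Rotation as R
# usage: go.py x y z(mm) yaw -> tool-frame shift (mm) and rotvec (deg) from current pose
s=r.get_state();Rt=R.from_euler('xyz',s['eef_rot'],degrees=True);p=s['tcp_pos']
x,y,z,yaw=map(float,sys.argv[1:5])
tgt=R.from_euler('xyz',[180,0,yaw],degrees=True)
print('shift',Rt.inv().apply(np.array([x,y,z])-p*1000).round(1),'rot',(Rt.inv()*tgt).as_rotvec(degrees=True).round(1))
print('t',round(s['time_s'],2),'p',(p*1000).round(1),'rpy',s['eef_rot'].round(1),'F',s['contact_force'].round(1),'w',round(s['gripper_width']*1000,1),'q',s['joints'].round(0))
E
python3 go.py 457 -264 190 166
```

```text
shift [266.5 334.8  36.1] rot [  0.   -0.1 -55.4]
t 0.1 p [ 237.5 -631.4  225.7] rpy [-1.800e+02 -1.000e-01  1.106e+02] F [-0.4  0.3  0.3] w 87.5 q [-53.  21.   1.  -0. -70. -17.]
```

```bash
python3 -m inch '[[[266,335,36],[0,0,-55],0.5],[[266,335,36],[0,0,-55],0.5],[[266,335,36],[0,0,-55],0.5],[[266,335,36],[0,0,-55],0.5],[[266,335,36],[0,0,-55],0.5]]' 20; python3 go.py 457 -264 190 166
```

```text
time_s: 0.52
tcp_pos: [0.3445, -0.4518, 0.2083]
eef_rot: [180.0, -0.1, 146.7]
contact_force: [0.5, -0.2, -0.0]
gripper_width: 0.0667
shift [  8.9 218.7  18.5] rot [  0.1  -0.1 -19.3]
t 0.52 p [ 344.5 -451.8  208.3] rpy [ 1.800e+02 -1.000e-01  1.467e+02] F [ 0.5 -0.2 -0. ] w 66.7 q [-33.  11. -15.  -0. -64.  -0.]
```

```bash
python3 -m inch '[[[9,219,19],[0,0,-19],0.5],[[9,219,19],[0,0,-19],0.5],[[9,219,19],[0,0,-19],0.5],[[9,219,19],[0,0,-19],0.5],[[9,219,19],[0,0,-19],0.5]]'; python3 -m inch '[[[9,9,2],[0,0,0],0.5],[[9,9,2],[0,0,0],0.5]]';python3 go.py 457 -264 41 166
```

```text
time_s: 0.93
tcp_pos: [0.4506, -0.2732, 0.1905]
eef_rot: [179.9, -0.1, 165.8]
contact_force: [0.9, -0.6, 0.3]
gripper_width: 0.066
time_s: 1.1
tcp_pos: [0.4439, -0.2592, 0.1877]
eef_rot: [179.9, -0.2, 166.0]
contact_force: [0.1, 1.0, -0.6]
gripper_width: 0.0658
shift [-14.3  -1.8 146.7] rot [ 0.1 -0.2 -0. ]
t 1.1 p [ 443.9 -259.2  187.7] rpy [179.9  -0.2 166. ] F [ 0.1  1.  -0.6] w 65.8 q [ -8.   7. -22.  -0. -60.  -5.]
```

```bash
python3 -m inch '[[[-14,-2,82],[0,0,0],0.5],[[-14,-2,82],[0,0,0],0.5],[[-14,-2,82],[0,0,0],0.5],[[-14,-2,82],[0,0,0],0.5]]';python3 - <<'E'
from h import *
t,d=vision.capture('top');s,_=vision.capture('scene')
c=lambda p,u,v,w:cv2.resize(p[v-w:v+w,u-w:u+w,::-1],(400,400),interpolation=3)
cv2.imwrite('pics/pre1.png',np.hstack([c(t,371,226,45),c(s,205,170,45)]))
E
python3 go.py 457 -264 41 166
```

```text
time_s: 1.43
tcp_pos: [0.4551, -0.2645, 0.1041]
eef_rot: [179.9, -0.5, 166.0]
contact_force: [-0.1, -0.1, 0.8]
gripper_width: 0.0661
shift [ 0.6  0.9 66.2] rot [ 0.1 -0.1 -0. ]
t 1.53 p [ 457.5 -265.1  107.2] rpy [ 1.799e+02 -1.000e-01  1.660e+02] F [-0.1  0.3  0.5] w 65.4 q [ -9.  13. -27.  -0. -50.  -5.]
```

View pics/pre1.png

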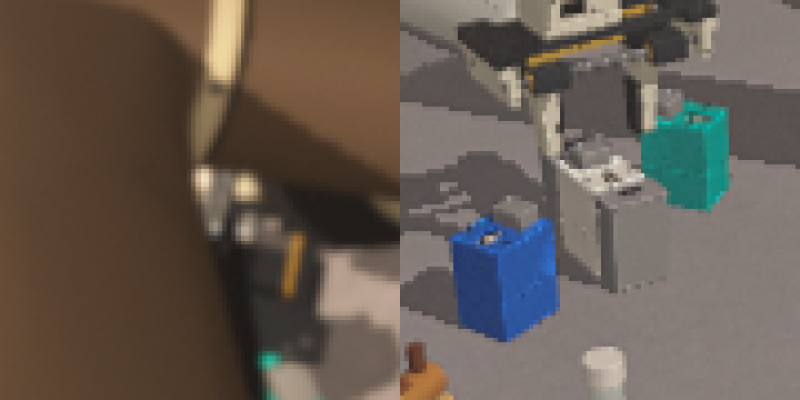

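The scene view shows the fingers straddling the white counter's x faces, clear of the blue and turquoise ones. The top view is blocked by the arm. Now I'll descend and grip.

```bash
python3 -m inch '[[[0,1,30],[0,0,0],0.5],[[0,1,50],[0,0,0],0.5],[[0,1,66],[0,0,0],0.5],[[0,1,66],[0,0,0],0.5],[[0,1,66],[0,0,0],0.5]]' ;python3 go.py 457 -264 41 166
```

```text
time_s: 1.95
tcp_pos: [0.4584, -0.2645, 0.0428]
eef_rot: [179.9, 0.0, 166.0]
contact_force: [0.3, 0.4, 0.8]
gripper_width: 0.0655
shift [1.4 0.2 1.8] rot [ 0.1  0.  -0. ]
t 1.95 p [ 458.4 -264.5   42.8] rpy [179.9   0.  166. ] F [0.3 0.4 0.8] w 65.5 q [ -9.  18. -31.  -0. -41.  -5.]
```

```bash
for i in 1 ; do python3 -m inch '[[[0,0,1],[0,0,0],-1],[[0,0,1],[0,0,0],-1],[[0,0,1],[0,0,0],-1],[[0,0,1],[0,0,0],-1],[[0,0,1],[0,0,0],-1]]' 25; done;python3 -m inch '[[[0,0,0],[0,0,0],-1],[[0,0,0],[0,0,0],-1]]' ;python3 go.py 457 -264 41 166
```

```text
time_s: 2.37
tcp_pos: [0.4582, -0.2646, 0.0432]
eef_rot: [179.9, 0.0, 166.0]
contact_force: [-4.2, 2.1, 9.4]
gripper_width: 0.0501
time_s: 2.53
tcp_pos: [0.4585, -0.2647, 0.0437]
eef_rot: [179.9, 0.1, 166.0]
contact_force: [0.5, -0.3, -2.9]
gripper_width: 0.0501
shift [1.7 0.3 2.7] rot [ 0.1  0.1 -0. ]
t 2.53 p [ 458.5 -264.7   43.7] rpy [1.799e+02 1.000e-01 1.660e+02] F [ 0.5 -0.3 -2.9] w 50.1 q [ -9.  18. -31.  -0. -41.  -5.]
```

Gripped at 50 mm. Lifting.

```bash
python3 -m inch '[[[0,0,-10],[0,0,0],-1],[[0,0,-30],[0,0,0],-1],[[0,0,-55],[0,0,0],-1],[[0,0,-80],[0,0,0],-1],[[0,0,-105],[0,0,0],-1]]' 25; python3 -m inch '[[[0,0,-30],[0,0,0],-1],[[0,0,-30],[0,0,0],-1]]'; python3 go.py 490 10 150 157
```

```text
time_s: 2.95
tcp_pos: [0.4581, -0.2647, 0.1503]
eef_rot: [179.9, 0.1, 166.0]
contact_force: [0.1, 0.3, -2.8]
gripper_width: 0.05
time_s: 3.12
tcp_pos: [0.4611, -0.2659, 0.1873]
eef_rot: [-180.0, 0.6, 166.1]
contact_force: [2.0, -0.7, -2.2]
gripper_width: 0.0501
shift [ 38.9 274.7  36.8] rot [0.  0.6 9.1]
t 3.12 p [ 461.1 -265.9  187.3] rpy [-180.     0.6  166.1] F [ 2.  -0.7 -2.2] w 50.1 q [ -9.   8. -21.   0. -60.  -5.]
```

```bash
python3 -m inch '[[[39,275,37],[0,0,9],-1],[[39,275,37],[0,0,9],-1],[[39,275,37],[0,0,9],-1],[[39,275,37],[0,0,9],-1],[[39,275,37],[0,0,9],-1]]'; python3 go.py 490 10 100 157
```

```text
time_s: 3.53
tcp_pos: [0.4812, -0.063, 0.1587]
eef_rot: [179.9, 0.7, 157.0]
contact_force: [1.5, -0.6, -2.0]
gripper_width: 0.0499
shift [21.1 70.5 58.6] rot [0.1 0.7 0. ]
t 3.53 p [481.2 -63.  158.7] rpy [179.9   0.7 157. ] F [ 1.5 -0.6 -2. ] w 49.9 q [ 16.   5. -29.   0. -55. -39.]
```

```bash
python3 -m inch '[[[21,70,59],[0,0,0],-1],[[21,70,59],[0,0,0],-1],[[21,70,59],[0,0,0],-1],[[21,70,59],[0,0,0],-1],[[21,70,59],[0,0,0],-1]]'; python3 go.py 490 10 44 157
python3 - <<'E'
from h import *
t,d=vision.capture('top');s,_=vision.capture('scene')
cv2.imwrite('pics/held.png',cv2.resize(s[100:290,100:400,::-1],(780,494),interpolation=3))
E
```

```text
time_s: 3.95
tcp_pos: [0.4898, 0.0098, 0.0997]
eef_rot: [179.9, 0.7, 157.1]
contact_force: [-0.1, -0.8, -2.3]
gripper_width: 0.0498
shift [ 0.5  0.1 55.7] rot [0.1 0.7 0.1]
t 3.95 p [489.8   9.8  99.7] rpy [179.9   0.7 157.1] F [-0.1 -0.8 -2.3] w 49.8 q [ 25.  10. -33.   1. -47. -48.]
```

View pics/held.png

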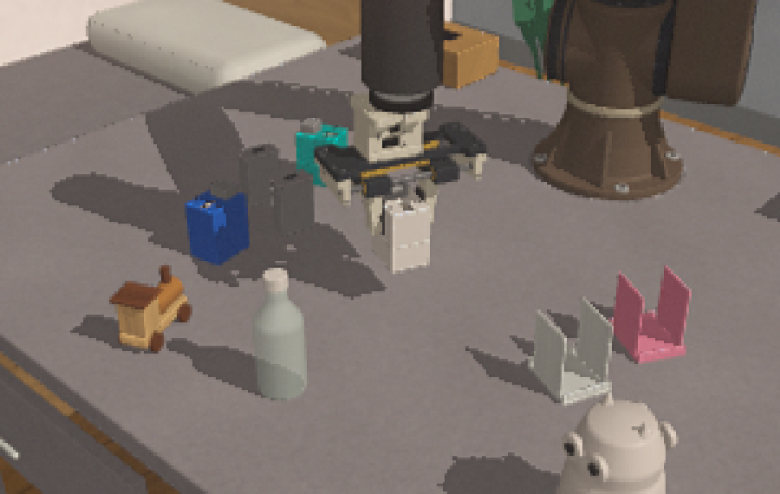

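The picture shows the counter held upright over the open top. Setting it down.

```bash
python3 -m inch '[[[0,0,20],[0,0.7,0],-1],[[0,0,38],[0,0.7,0],-1],[[0,0,48],[0,0.7,0],-1],[[0,0,52],[0,0.7,0],-1],[[0,0,52],[0,0.7,0],-1]]';  python3 go.py 490 10 43 157;python3 -m inch '[[[0,0,2],[0,0,0],-1],[[0,0,3],[0,0,0],-1],[[0,0,4],[0,0,0],-1]]';python3 go.py 490 10 43 157
```

```text
time_s: 4.47
tcp_pos: [0.4909, 0.0079, 0.0485]
eef_rot: [179.9, 0.0, 156.9]
contact_force: [-0.1, -0.5, -3.2]
gripper_width: 0.0497
shift [1.7 1.6 5.5] rot [ 0.1  0.  -0.1]
t 4.47 p [490.9   7.9  48.5] rpy [179.9   0.  156.9] F [-0.1 -0.5 -3.2] w 49.7 q [ 24.  15. -35.  -0. -40. -47.]
time_s: 4.72
tcp_pos: [0.4915, 0.0078, 0.0452]
eef_rot: [179.8, 0.1, 156.9]
contact_force: [0.7, 0.1, -3.2]
gripper_width: 0.0501
shift [2.2 1.4 2.2] rot [ 0.2  0.1 -0.1]
t 4.72 p [491.5   7.8  45.2] rpy [1.798e+02 1.000e-01 1.569e+02] F [ 0.7  0.1 -3.2] w 50.1 q [ 24.  15. -35.  -0. -40. -47.]
```

```bash
python3 -m inch '[[[0,0,1],[0,0,0],-1],[[0,0,2],[0,0,0],-1],[[0,0,3],[0,0,0],-1]]';python3 go.py 490 10 43 157
```

```text
time_s: 4.97
tcp_pos: [0.492, 0.0081, 0.0431]
eef_rot: [179.8, 0.1, 156.9]
contact_force: [-7.9, 3.7, 21.6]
gripper_width: 0.0497
shift [2.6 1.  0.1] rot [ 0.2  0.1 -0.1]
t 4.97 p [492.    8.1  43.1] rpy [1.798e+02 1.000e-01 1.569e+02] F [-7.9  3.7 21.6] w 49.7 q [ 24.  15. -35.  -0. -39. -47.]
```

```bash
python3 -m inch '[[[0,0,-0.5],[0,0,0],-1],[[0,0,-0.5],[0,0,0],0.6],[[0,0,-0.5],[0,0,0],0.6],[[0,0,-0.5],[0,0,0],0.6],[[0,0,-0.5],[0,0,0],0.6]]';python3 go.py 492 8 115 157
```

```text
time_s: 5.38
tcp_pos: [0.4921, 0.0081, 0.0437]
eef_rot: [179.8, 0.2, 156.9]
contact_force: [-0.4, 0.3, -0.2]
gripper_width: 0.0683
shift [ -0.2   0.2 -71.3] rot [ 0.2  0.2 -0.1]
t 5.38 p [492.1   8.1  43.7] rpy [179.8   0.2 156.9] F [-0.4  0.3 -0.2] w 68.3 q [ 24.  15. -35.  -0. -39. -47.]
```

Let go. I'll raise straight up and swing aside enough for the cameras to see it.

```bash
python3 -m inch '[[[0,0,-25],[0,0,0],0.6],[[0,0,-60],[0,0,0],0.6],[[0,0,-95],[0,0,0],1],[[0,0,-110],[0,0,0],1],[[0,0,-110],[0,0,0],1]]';python3 - <<'E'
from h import *
from meas import rect
for n in('top','scene'):
    p,d=vision.capture(n);cv2.imwrite(f'pics/st_{n}.png',p[:,:,::-1]);P=cloud(n,d).reshape(-1,3)
    for nm,a,b in(('top',.074,.086),('but',.0885,.1)):
        m=(np.hypot(P[:,0]-.492,P[:,1]-.008)<.06)&(P[:,2]>a)&(P[:,2]<b)
        if m.sum()>5: print(n,nm,m.sum(),rect(P[m]),P[m].mean(0).round(4))
t=cv2.imread('pics/st_top.png');s=cv2.imread('pics/st_scene.png')
cv2.imwrite('pics/st.png',np.hstack([cv2.resize(t[130:270,190:350],(400,350)),cv2.resize(s[120:260,180:340],(400,350))]))
E
python3 go.py 492 8 115 247
```

```text
time_s: 5.8
tcp_pos: [0.4941, 0.0085, 0.1579]
eef_rot: [179.5, 0.5, 157.0]
contact_force: [0.7, 1.0, -0.2]
gripper_width: 0.0842
top top 31 [array([472.6,   8.1]), array([23.8, 10. ]), np.float64(63.9)] [0.4716 0.007  0.0799]
scene top 158 [array([493. ,   9.8]), array([68.6, 51.8]), np.float64(64.3)] [0.4979 0.0154 0.0791]
scene but 45 [array([488.5,  -3.9]), array([25.4, 33.7]), np.float64(78.3)] [ 0.4887 -0.0039  0.0928]
shift [ 0.  -0.2 39.3] rot [  0.1   0.4 -90.1]
t 5.9 p [491.9   8.  154.3] rpy [179.7   0.2 156.9] F [-1.3  0.4 -0.6] w 86.9 q [ 24.   7. -28.  -0. -55. -47.]
```

View pics/st.png

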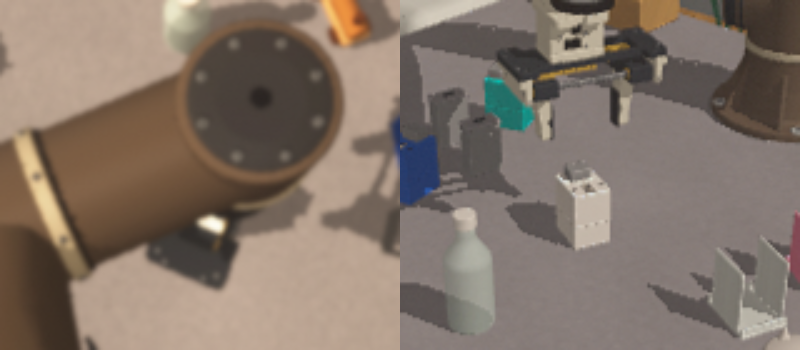

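Standing upright at about (0.492, 0.009), well away from everything. Next I turn 90° to take its y faces.

```bash
python3 -m inch '[[[0,0,30],[0,0,-35],1],[[0,0,30],[0,0,-35],1],[[0,0,30],[0,0,-35],1],[[0,0,30],[0,0,-35],1],[[0,0,30],[0,0,-35],1]]';python3 -m inch '[[[0,0,0],[0,0,-35],1],[[0,0,0],[0,0,-35],1],[[0,0,0],[0,0,-35],1],[[0,0,0],[0,0,-35],1],[[0,0,0],[0,0,-35],1]]';python3 go.py 493 9 43.5 247
```

```text
time_s: 6.32
tcp_pos: [0.4911, 0.0078, 0.1227]
eef_rot: [179.9, 0.2, -167.7]
contact_force: [0.2, -0.9, 0.7]
gripper_width: 0.0872
time_s: 6.73
tcp_pos: [0.4902, 0.0074, 0.1212]
eef_rot: [179.9, 0.1, -132.4]
contact_force: [-0.0, -1.0, -0.9]
gripper_width: 0.0875
shift [-2.9 -1.1 77.7] rot [  0.    0.1 -19.4]
t 6.73 p [490.2   7.4 121.2] rpy [ 1.799e+02  1.000e-01 -1.324e+02] F [-0.  -1.  -0.9] w 87.5 q [ 24.   9. -30.  -0. -51.  24.]
```

```bash
python3 -m inch '[[[0,0,0],[0,0,-20],1],[[0,0,0],[0,0,-20],1],[[0,0,0],[0,0,-20],1],[[0,0,0],[0,0,-20],1]]';python3 go.py 493 9 43.5 247
```

```text
time_s: 7.07
tcp_pos: [0.4893, 0.0071, 0.1199]
eef_rot: [179.9, 0.0, -112.1]
contact_force: [0.1, -0.2, -0.0]
gripper_width: 0.0879
shift [-3.1 -2.9 76.4] rot [0.1 0.  0.9]
t 7.07 p [489.3   7.1 119.9] rpy [ 179.9    0.  -112.1] F [ 0.1 -0.2 -0. ] w 87.9 q [ 24.   9. -31.  -0. -51.  44.]
```

```bash
python3 -m inch '[[[-3,-3,0],[0,0,1],1],[[-3,-3,20],[0,0,1],1],[[-3,-3,45],[0,0,1],1],[[-3,-3,65],[0,0,1],1],[[-3,-3,76],[0,0,1],1]]';python3 go.py 493 9 43.5 247
python3 - <<'E'
from h import *
s,_=vision.capture('scene')
cv2.imwrite('pics/re.png',cv2.resize(s[120:260,180:340,::-1],(640,560)))
E
python3 go.py 493 9 43.5 247
```

```text
time_s: 7.48
tcp_pos: [0.4917, 0.0084, 0.0411]
eef_rot: [179.7, -0.1, -113.4]
contact_force: [-0.1, 0.4, 0.4]
gripper_width: 0.0877
shift [-1.  -1.  -2.4] rot [ 0.3 -0.1 -0.4]
t 7.48 p [491.7   8.4  41.1] rpy [ 1.797e+02 -1.000e-01 -1.134e+02] F [-0.1  0.4  0.4] w 87.7 q [ 24.  16. -35.  -0. -40.  43.]
shift [-1.6 -1.6 -3.6] rot [ 0.4 -0.2 -0.4]
t 7.53 p [490.9   8.2  39.9] rpy [ 179.6   -0.2 -113.4] F [-0.3  0.8 -2.8] w 87.6 q [ 24.  16. -35.  -0. -40.  43.]
```

View pics/re.png

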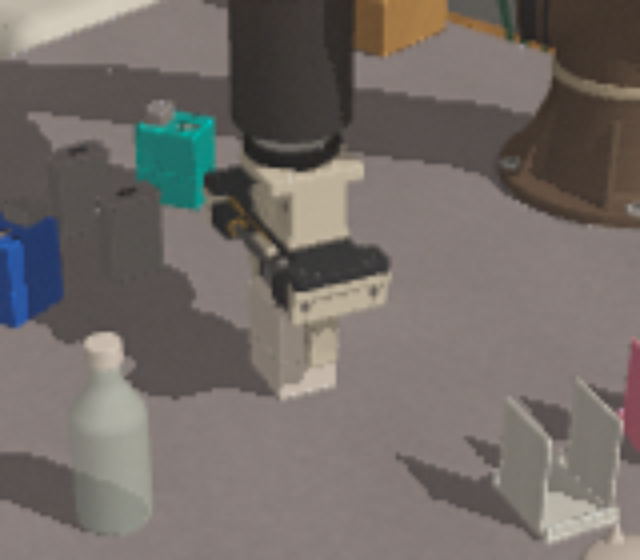

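Fingers straddle the y faces, and the counter is still upright. I'll raise slightly and close.

```bash
python3 -m inch '[[[-1,-1,-4],[0,0,0],1],[[-1,-1,-4],[0,0,0],0],[[-1,-1,-4],[0,0,0],-1],[[-1,-1,-4],[0,0,0],-1],[[-1,-1,-4],[0,0,0],-1]]' 25;python3 -m inch '[[[0,0,0],[0,0,0],-1],[[0,0,0],[0,0,0],-1],[[0,0,0],[0,0,0],-1]]';python3 go.py 493 9 43.5 247
```

```text
time_s: 7.95
tcp_pos: [0.4927, 0.0089, 0.0447]
eef_rot: [179.7, -0.1, -113.4]
contact_force: [-0.2, 0.0, 0.1]
gripper_width: 0.0661
time_s: 8.2
tcp_pos: [0.4926, 0.0089, 0.0448]
eef_rot: [179.7, -0.1, -113.5]
contact_force: [-1.1, 0.4, 0.3]
gripper_width: 0.0637
shift [-0.3 -0.3  1.3] rot [ 0.3 -0.1 -0.5]
t 8.2 p [492.6   8.9  44.8] rpy [ 1.797e+02 -1.000e-01 -1.135e+02] F [-1.1  0.4  0.3] w 63.7 q [ 24.  15. -35.  -0. -40.  43.]
```

```bash
python3 -m inch '[[[0,0,-15],[0,0,0],-1],[[0,0,-45],[0,0,0],-1],[[0,0,-80],[0,0,0],-1],[[0,0,-115],[0,0,0],-1],[[0,0,-120],[0,0,0],-1]]' 25;python3 go.py 486 265 165 247
```

```text
time_s: 8.62
tcp_pos: [0.4964, 0.0095, 0.1708]
eef_rot: [-179.9, 0.2, -113.4]
contact_force: [0.4, 0.5, -1.8]
gripper_width: 0.0638
shift [-230.3  111.     6.3] rot [-0.1  0.2 -0.4]
t 8.62 p [496.4   9.5 170.8] rpy [-179.9    0.2 -113.4] F [ 0.4  0.5 -1.8] w 63.8 q [ 24.   6. -26.  -0. -57.  43.]
```

```bash
python3 -m inch '[[[-230,111,6],[0,0,-0.4],-1],[[-230,111,6],[0,0,-0.4],-1],[[-230,111,6],[0,0,-0.4],-1],[[-230,111,6],[0,0,-0.4],-1],[[-230,111,6],[0,0,-0.4],-1]]';python3 go.py 486 265 165 247
```

```text
time_s: 9.03
tcp_pos: [0.4864, 0.2187, 0.1649]
eef_rot: [-179.9, 0.2, -113.0]
contact_force: [1.2, 0.1, -3.9]
gripper_width: 0.064
shift [-42.4  18.5  -0. ] rot [-0.1  0.2 -0. ]
t 9.03 p [486.4 218.7 164.9] rpy [-179.9    0.2 -113. ] F [ 1.2  0.1 -3.9] w 64.0 q [ 45.  10. -22.   0. -57.  22.]
```

```bash
python3 -m inch '[[[-42,18,0],[0,0,0],-1],[[-42,18,0],[0,0,0],-1],[[-42,18,0],[0,0,0],-1],[[-42,18,0],[0,0,0],-1]]';python3 - <<'E'
from h import *
for n in('top','scene'):
    p,d=vision.capture(n);cv2.imwrite(f'pics/ov_{n}.png',p[:,:,::-1]);np.save(f'pics/ov_{n}.npy',d)
t=cv2.imread('pics/ov_top.png');s=cv2.imread('pics/ov_scene.png')
cv2.imwrite('pics/ov.png',np.hstack([cv2.resize(t[160:260,130:240],(396,360),interpolation=3),cv2.resize(s[160:270,260:370],(400,360),interpolation=3)]))
E
python3 go.py 486 265 165 247
```

```text
time_s: 9.37
tcp_pos: [0.4855, 0.2647, 0.164]
eef_rot: [-180.0, 0.1, -113.0]
contact_force: [-0.1, -0.9, -2.9]
gripper_width: 0.0637
shift [-1.4  0.5 -0.5] rot [-0.   0.1 -0.1]
t 9.47 p [485.9 263.5 164.5] rpy [-1.800e+02  1.000e-01 -1.131e+02] F [-0.5 -0.5 -3.7] w 64.0 q [ 49.  12. -20.   0. -58.  18.]
```

View pics/ov.png

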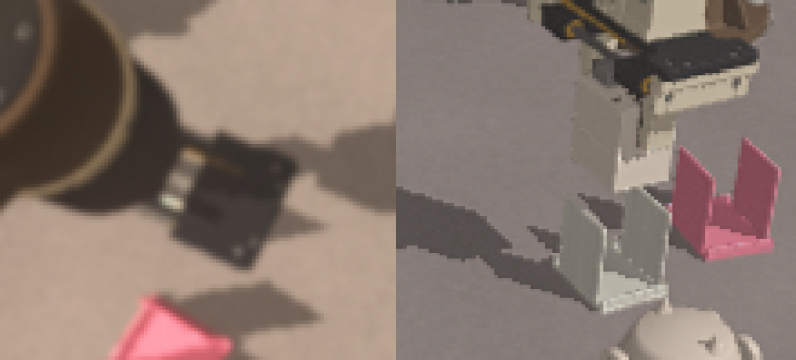

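Run:
```python
from h import *
P=cloud('scene',np.load('pics/ov_scene.npy')).reshape(-1,3)
u=np.array([np.cos(np.radians(-23)),np.sin(np.radians(-23))]);v=np.array([-u[1],u[0]])
c=np.array([.4859,.2637])
e=(P[:,:2]-c);a=e@u;b=e@v
m=(abs(a)<.045)&(abs(b)<.05)&(P[:,2]>.124)&(P[:,2]<.155)
print(m.sum())
fx=m&(abs(a-.025)<.012)&(abs(b)<.024);fy=m&(abs(b-.032)<.012)&(abs(a)<.018)
print('x face a',fx.sum(),np.median(a[fx]),np.std(a[fx]),'slope',np.polyfit(b[fx],a[fx],1));print('y face b',fy.sum(),np.median(b[fy]),np.std(b[fy]),'slope',np.polyfit(a[fy],b[fy],1))
print('bottom z',np.percentile(P[(abs(a)<.04)&(abs(b)<.04)&(P[:,2]>.1)&(P[:,2]<.2),2],[0,1,5]))
# dock
P=cloud('scene',np.load('pics/scene0.npy')).reshape(-1,3)
e=(P[:,:2]-c);a=e@u;b=e@v
m=(abs(a)<.045)&(abs(b)<.05)&(P[:,2]>.03)&(P[:,2]<.082)
for sg in(1,-1):
    k=m&(a*sg>.02); print('plate',sg,k.sum(),np.percentile(a[k],[2,50,98]).round(4),np.percentile(b[k],[2,98]).round(4),'slope',np.polyfit(b[k],a[k],1)[0])
for z0,z1 in((.0,.03),(.01,.03),(.006,.016)):
    k=(abs(a)<.02)&(abs(b)<.07)&(P[:,2]>z0)&(P[:,2]<z1)
    print(z0,k.sum(),np.percentile(b[k],[1,50,99]) )
k=(abs(a)<.02)&(abs(b)<.06)
i=np.argsort(b[k]);print(np.c_[b[k][i]*1e3,P[k][i,2]*1e3].round(1)[::6].tolist())
```

```text
261
x face a 93 0.024182120600694666 0.0009533945181331667 slope [-0.00328648  0.02421316]
y face b 102 0.032085216741187125 0.0016820478475463197 slope [0.01036457 0.03203763]
bottom z [0.11891106 0.12066351 0.12404617]
plate 1 185 [0.027  0.0293 0.0315] [-0.0252  0.0337] slope -0.0018450455184909195
plate -1 191 [-0.0326 -0.0298 -0.0277] [-0.0242  0.0348] slope 0.007367548984491099
0.0 179 [-0.06571538  0.02337305  0.06218357]
0.01 14 [0.0383699  0.04334157 0.0448001 ]
0.006 38 [-0.01328023  0.0412468   0.04576363]
[[-59.7, 0.2], [-50.1, 0.9], [-17.8, 3.9], [-11.4, 4.7], [-6.8, 4.0], [-2.6, 2.9], [2.0, 4.9], [5.4, 6.9], [8.3, 2.7], [10.5, 6.7], [13.7, 6.4], [15.3, 6.3], [17.7, 5.2], [19.6, 2.5], [22.5, 3.7], [23.8, 2.6], [26.0, 4.5], [28.0, 4.4], [29.6, 6.8], [39.7, 11.2], [40.9, 2.6], [41.2, 7.3], [41.8, 0.6], [42.7, 0.2], [43.0, 1.5], [43.7, 11.3], [44.2, 12.1], [45.3, -0.1], [46.7, 0.8], [48.9, -1.2], [52.1, -0.9], [54.6, 1.9], [55.8, -1.2]]
```

Both held faces agree with the TCP to within 1 mm in the scene view. The dock lies about 3 mm further along its y, with 2 to 4.5 mm depending on the camera. I'll lower between the plates to just above the lips and check there.

```bash
python3 go.py 487.4 266.3 135 247
```

```text
shift [-3.1 -0.3 29.5] rot [-0.   0.1 -0.1]
t 9.47 p [485.9 263.5 164.5] rpy [-1.800e+02  1.000e-01 -1.131e+02] F [-0.5 -0.5 -3.7] w 64.0 q [ 49.  12. -20.   0. -58.  18.]
```

```bash
python3 -m inch '[[[-3,0,5],[0,0,0],-1],[[-3,0,15],[0,0,0],-1],[[-3,0,25],[0,0,0],-1],[[-3,0,30],[0,0,0],-1],[[-3,0,30],[0,0,0],-1]]';python3 go.py 487.4 266.3 63 247
```

```text
time_s: 9.88
tcp_pos: [0.4863, 0.2651, 0.1324]
eef_rot: [180.0, -0.1, -113.1]
contact_force: [-0.6, -1.0, -4.2]
gripper_width: 0.0638
shift [-1.6 -0.7 69.4] rot [ 0.  -0.1 -0.1]
t 9.88 p [486.3 265.1 132.4] rpy [ 1.800e+02 -1.000e-01 -1.131e+02] F [-0.6 -1.  -4.2] w 63.8 q [ 49.  14. -22.  -0. -54.  18.]
```

```bash
python3 -m inch '[[[-1.6,-0.7,5],[0,0,0],-1],[[-1.6,-0.7,10],[0,0,0],-1],[[-1.6,-0.7,17],[0,0,0],-1],[[-1.6,-0.7,25],[0,0,0],-1],[[-1.6,-0.7,33],[0,0,0],-1]]';python3 go.py 487.4 266.3 63 247
```

```text
time_s: 10.3
tcp_pos: [0.4875, 0.2663, 0.0986]
eef_rot: [180.0, -0.1, -113.1]
contact_force: [0.0, 0.3, -2.4]
gripper_width: 0.0638
shift [ 0.   0.  35.6] rot [ 0.  -0.1 -0.1]
t 10.3 p [487.5 266.3  98.6] rpy [ 1.800e+02 -1.000e-01 -1.131e+02] F [ 0.   0.3 -2.4] w 63.8 q [ 49.  16. -24.  -0. -50.  18.]
```

No contact force between the plates. Continuing down.

```bash
python3 -m inch '[[[0,0,8],[0,0,0],-1],[[0,0,16],[0,0,0],-1],[[0,0,24],[0,0,0],-1],[[0,0,32],[0,0,0],-1],[[0,0,34],[0,0,0],-1]]';python3 - <<'E'
from h import *
p,d=vision.capture('scene');np.save('pics/lo_scene.npy',d)
cv2.imwrite('pics/lo.png',cv2.resize(p[190:265,290:370,::-1],(800,600)[:2] if 0 else (640,600),interpolation=3))
P=cloud('scene',d).reshape(-1,3)
u=np.array([np.cos(np.radians(-23)),np.sin(np.radians(-23))]);v=np.array([-u[1],u[0]])
s=r.get_state();c=s['tcp_pos'][:2]
a=(P[:,:2]-c)@u;b=(P[:,:2]-c)@v
k=(abs(a)<.018)&(P[:,2]>.022)&(P[:,2]<.04)&(abs(b-.032)<.012);print('front face b',k.sum(),np.median(b[k]))
k=(abs(a)<.022)&(P[:,2]>.004)&(P[:,2]<.014)&(b>.032)&(b<.05);print('front lip b',k.sum(),np.percentile(b[k],[5,50,95]))
E
python3 go.py 487.4 266.3 49 247
```

```text
time_s: 10.72
tcp_pos: [0.4867, 0.2657, 0.0629]
eef_rot: [179.9, -0.2, -113.1]
contact_force: [-0.3, -0.6, -2.7]
gripper_width: 0.0635
front face b 52 0.031180441002779835
front lip b 40 [0.03713518 0.04004989 0.04294916]
shift [-0.8 -0.4 14.2] rot [ 0.1 -0.2 -0.1]
t 10.77 p [486.8 265.7  63.2] rpy [ 179.9   -0.2 -113.1] F [-0.8 -1.  -2.8] w 64.2 q [ 49.  19. -26.  -0. -45.  18.]
```

View pics/lo.png

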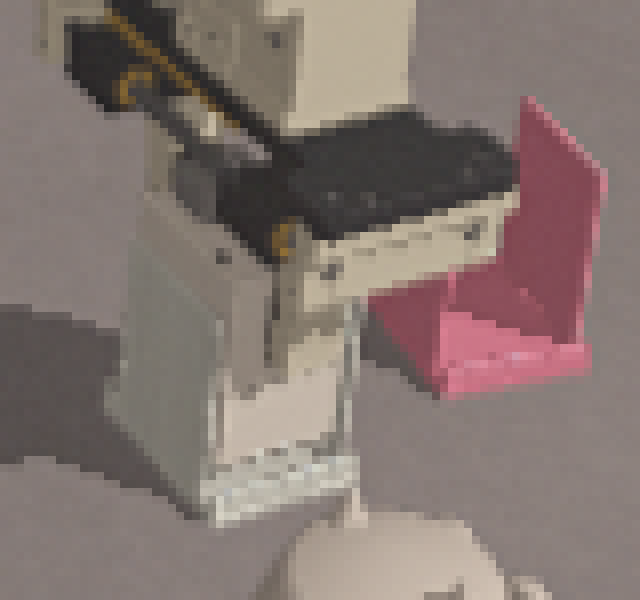

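The counter sits between the plates. The gap to the front lip measures about 5 mm against the nominal 3, so I'll shift +2 mm along dock y and lower with force checks.

```bash
python3 -m inch '[[[-2,-0.3,0],[0,0.2,0],-1],[[-2,-0.3,2],[0,0.2,0],-1],[[-2,-0.3,5],[0,0.2,0],-1],[[-2,-0.3,7],[0,0.2,0],-1],[[-2,-0.3,9],[0,0.2,0],-1]]';python3 go.py 487.6 267.5 49 247
```

```text
time_s: 11.18
tcp_pos: [0.4878, 0.2675, 0.0541]
eef_rot: [179.9, -0.4, -113.1]
contact_force: [-0.5, 0.1, -3.1]
gripper_width: 0.0635
shift [0.1 0.2 5.1] rot [ 0.1 -0.4 -0.1]
t 11.18 p [487.8 267.5  54.1] rpy [ 179.9   -0.4 -113.1] F [-0.5  0.1 -3.1] w 63.5 q [ 49.  20. -26.   0. -44.  18.]
```

```bash
python3 -m inch '[[[0,0,1],[0,-0.4,0],-1],[[0,0,2],[0,-0.4,0],-1],[[0,0,3],[0,-0.4,0],-1],[[0,0,4],[0,-0.4,0],-1],[[0,0,5],[0,-0.4,0],-1]]';python3 go.py 487.6 267.5 49 247
```

```text
time_s: 11.6
tcp_pos: [0.4879, 0.2675, 0.0491]
eef_rot: [179.9, 0.0, -113.1]
contact_force: [0.5, 0.7, -2.9]
gripper_width: 0.0641
shift [0.1 0.3 0.1] rot [ 0.1  0.  -0.1]
t 11.6 p [487.9 267.5  49.1] rpy [ 179.9    0.  -113.1] F [ 0.5  0.7 -2.9] w 64.1 q [ 49.  20. -27.  -0. -43.  18.]
```

```bash
python3 -m inch '[[[0,0,1],[0,0,0],-1],[[0,0,2],[0,0,0],-1]]';python3 go.py 487.6 267.5 49 247
```

```text
time_s: 11.77
tcp_pos: [0.4882, 0.2674, 0.0487]
eef_rot: [180.0, 0.0, -113.1]
contact_force: [-8.0, -2.7, 24.2]
gripper_width: 0.0641
shift [ 0.2  0.6 -0.3] rot [ 0.   0.  -0.1]
t 11.77 p [488.2 267.4  48.7] rpy [ 180.     0.  -113.1] F [-8.  -2.7 24.2] w 64.1 q [ 49.  20. -27.  -0. -43.  18.]
```

It touches down at +3.9 mm, which is the dock floor height. Releasing and rising.

```bash
python3 -m inch '[[[0,0,-0.5],[0,0,0],-1],[[0,0,-0.5],[0,0,0],0.9],[[0,0,-0.5],[0,0,0],0.9],[[0,0,-0.5],[0,0,0],0.9],[[0,0,-0.5],[0,0,0],0.9]]';python3 go.py 488 267.4 150 247; python3 -m inch '[[[0,0,-20],[0,0,0],0.9],[[0,0,-50],[0,0,0],0.9],[[0,0,-85],[0,0,0],0.9],[[0,0,-110],[0,0,0],0.9],[[0,0,-110],[0,0,0],0.9]]'
```

```text
time_s: 12.18
tcp_pos: [0.4884, 0.2675, 0.0491]
eef_rot: [180.0, 0.0, -113.1]
contact_force: [-0.5, 0.0, 1.2]
gripper_width: 0.0815
shift [   0.2    0.3 -100.9] rot [ 0.   0.  -0.1]
t 12.18 p [488.4 267.5  49.1] rpy [ 180.     0.  -113.1] F [-0.5  0.   1.2] w 81.5 q [ 49.  20. -27.  -0. -43.  18.]
time_s: 12.6
tcp_pos: [0.491, 0.2694, 0.165]
eef_rot: [-179.8, 0.5, -113.0]
contact_force: [1.5, 0.9, 0.3]
gripper_width: 0.0832
```

```bash
python3 - <<'E'
from h import *
from meas import rect
for n in('top','scene'):
    p,d=vision.capture(n);cv2.imwrite(f'pics/dk_{n}.png',p[:,:,::-1]);P=cloud(n,d).reshape(-1,3)
    for nm,a,b in(('top',.074,.0885),('but',.093,.105)):
        m=(np.hypot(P[:,0]-.488,P[:,1]-.267)<.05)&(P[:,2]>a)&(P[:,2]<b)
        if m.sum()>5: print(n,nm,m.sum(),rect(P[m]),P[m].mean(0).round(4))
t=cv2.imread('pics/dk_top.png');s=cv2.imread('pics/dk_scene.png')
cv2.imwrite('pics/dk.png',np.hstack([cv2.resize(t[160:260,130:240],(396,360),interpolation=3),cv2.resize(s[175:275,280:380],(400,360),interpolation=3)]))
E
python3 go.py 488 267.4 150 247
```

```text
top top 156 [array([491.6, 277.6]), array([30.3, 59.9]), np.float64(66.6)] [0.4981 0.2751 0.0828]
top but 6 [array([484.8, 261.2]), array([ 0.8, 20.8]), np.float64(67.9)] [0.4848 0.2612 0.0964]
scene top 312 [array([487.6, 269.7]), array([68. , 64.9]), np.float64(66.6)] [0.4942 0.2747 0.0823]
scene but 61 [array([484. , 252.8]), array([25.6, 28.7]), np.float64(71.1)] [0.4853 0.255  0.0973]
shift [ 0.9  0.5 10.3] rot [-0.   0.2 -0.1]
t 12.7 p [488.8 268.  160.3] rpy [-180.     0.2 -113.1] F [ 0.4 -0.3 -0.2] w 83.5 q [ 49.  13. -20.  -0. -58.  18.]
```

View pics/dk.png

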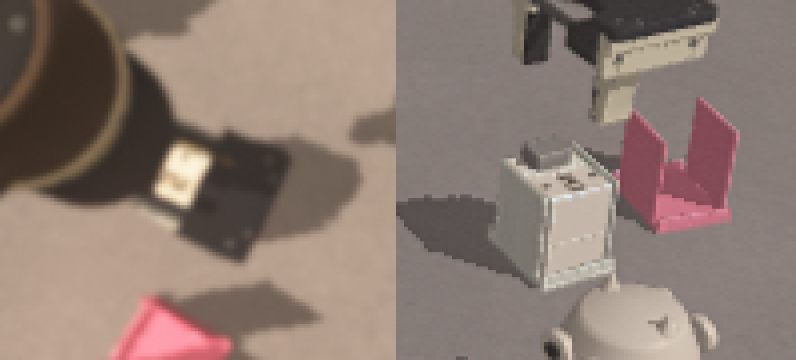

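The counter is seated with its top at 84 mm, squared to the dock. I'll read the drum next by rectifying the window patch so that the button is nearest the reader.

```bash
cat > drum.py <<'E'
from h import *
def patch(n,img,c,yaw,z,S=6):
    # 50x64 mm counter top, +y up, x right
    a=np.radians(yaw);u=np.array([np.cos(a),np.sin(a)]);v=np.array([-u[1],u[0]])
    src=[];dst=[]
    for X,Y in((-27,-34),(27,-34),(27,34),(-27,34)):
        w=np.array(c)+(X*u+Y*v)/1000;src.append(proj(n,[*w,z]));dst.append(((X+27)*S,(34-Y)*S))
    H=cv2.getPerspectiveTransform(np.float32(src),np.float32(dst))
    return cv2.warpPerspective(img,H,(54*S,68*S),flags=cv2.INTER_CUBIC)
E
python3 - <<'E'
from drum import *
i=cv2.imread
cv2.imwrite('pics/drum0.png',np.hstack([patch('top',i('pics/top0.png'),(.4575,-.2645),-14,.08,4.9 and 4),patch('scene',i('pics/st_scene.png'),(.493,.0098),-24,.08,4),patch('scene',i('pics/dk_scene.png'),(.4885,.269),-23,.084,4)]))
E
```

```text
(no output)
```

View pics/drum0.png

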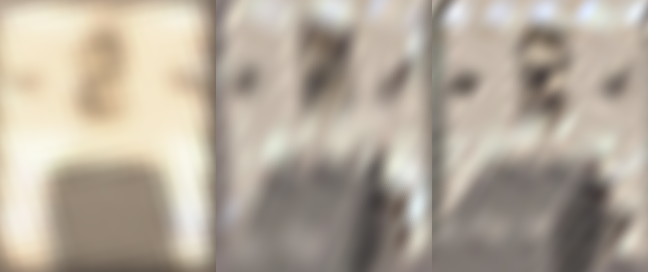

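```bash
python3 -m inch '[[[200,-60,-20],[0,0,0],-1],[[200,-60,-20],[0,0,0],-1],[[200,-60,-20],[0,0,0],-1],[[200,-60,-20],[0,0,0],-1],[[200,-60,-20],[0,0,0],-1]]' 40
python3 - <<'E'
from drum import *
fr=[vision.capture('top')[0][:,:,::-1].copy() for _ in range(4)]
cv2.imwrite('pics/clr.png',fr[0]);m=np.mean(fr,0).astype(np.uint8)
s=vision.capture('scene')[0][:,:,::-1].copy();cv2.imwrite('pics/clrs.png',s)
q=patch('top',m,(.4885,.267),-23,.084,6);q2=patch('scene',s,(.4885,.269),-23,.084,6)
g=q.astype(float);lo,hi=np.percentile(g,[2,95]);g=np.clip((g-lo)/(hi-lo)*255,0,255).astype(np.uint8)
cv2.imwrite('pics/drum1.png',np.hstack([g,q2]))
cv2.imwrite('pics/clrc.png',cv2.resize(fr[0][170:260,130:230],(600,540),interpolation=3))
E
python3 go.py 481.6 251.8 150 247
```

```text
time_s: 13.12
tcp_pos: [0.4643, 0.0594, 0.1784]
eef_rot: [179.9, 0.1, -113.0]
contact_force: [1.3, -0.3, -0.2]
gripper_width: 0.0555
shift [-181.7   60.1   29.3] rot [ 0.   0.2 -0.1]
t 13.37 p [465.5  61.  178.8] rpy [ 180.     0.2 -113.1] F [0.4 0.1 0.9] w 35.3 q [ 31.   3. -28.  -0. -58.  35.]
```

View pics/drum1.png

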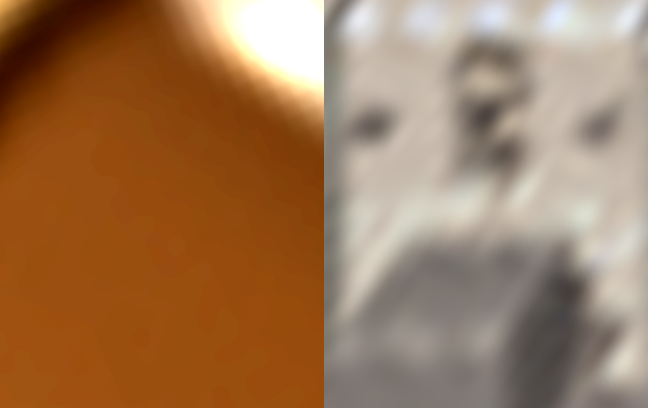

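View pics/clrc.png

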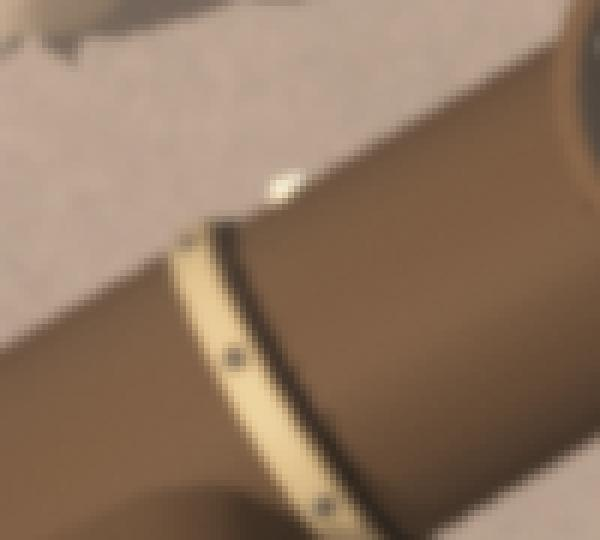

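The arm still covers the dock in the top view, so I'll move further to -y.

```bash
python3 -m inch '[[[200,-90,-20],[0,0,0],-1],[[200,-90,-20],[0,0,0],-1],[[200,-90,-20],[0,0,0],-1],[[200,-90,-20],[0,0,0],-1],[[200,-90,-20],[0,0,0],-1]]' 40
python3 - <<'E'
from drum import *
fr=[vision.capture('top')[0][:,:,::-1].copy() for _ in range(4)]
cv2.imwrite('pics/clr.png',fr[0]);m=np.mean(fr,0).astype(np.uint8)
def st(q):
    g=q.astype(float);lo,hi=np.percentile(g,[2,95]);return np.clip((g-lo)/(hi-lo)*255,0,255).astype(np.uint8)
q=st(patch('top',m,(.4885,.267),-23,.084,5));q2=st(patch('top',cv2.imread('pics/top0.png'),(.4575,-.2645),-14,.08,5))
cv2.imwrite('pics/drum2.png',np.hstack([q,q2]))
cv2.imwrite('pics/clrc.png',cv2.resize(fr[0][170:260,130:230],(600,540),interpolation=3))
E
python3 go.py 481.6 251.8 150 247
```

```text
time_s: 13.78
tcp_pos: [0.4697, -0.1466, 0.1967]
eef_rot: [179.9, 0.1, -113.0]
contact_force: [1.4, 0.6, 0.1]
gripper_width: 0.0025
shift [-370.6  146.    47.3] rot [ 0.1  0.1 -0.2]
t 13.98 p [ 469.5 -146.4  196.2] rpy [ 1.799e+02  1.000e-01 -1.132e+02] F [ 0.2  1.3 -0.2] w 0.5 q [  5.   5. -24.  -0. -61.  61.]
```

View pics/drum2.png

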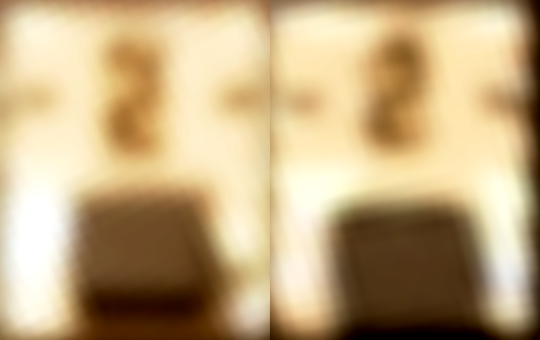

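View pics/clrc.png

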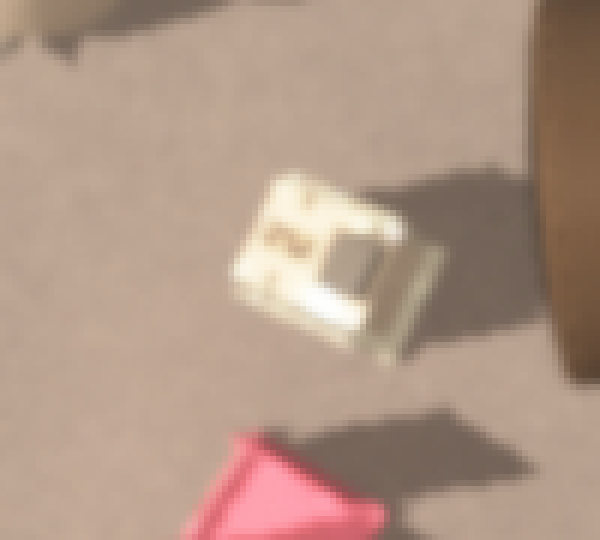

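The numeral has an upper-right and a lower-left stroke, so it is a "2". In the same image the counter sits in the dock. That means five presses, checked along the way. Fingers are shut; moving over the button.

```bash
python3 -m inch '[[[-370,146,47],[0,0,0],-1],[[-370,146,47],[0,0,0],-1],[[-370,146,47],[0,0,0],-1],[[-370,146,47],[0,0,0],-1],[[-370,146,47],[0,0,0],-1]]'; python3 go.py 481.6 251.8 130 247
```

```text
time_s: 14.4
tcp_pos: [0.4748, 0.0645, 0.1723]
eef_rot: [179.9, 0.1, -113.1]
contact_force: [0.5, -0.9, 0.3]
gripper_width: 0.0003
shift [-174.8   67.1   42.9] rot [ 0.1  0.1 -0.1]
t 14.4 p [474.8  64.5 172.3] rpy [ 1.799e+02  1.000e-01 -1.131e+02] F [ 0.5 -0.9  0.3] w 0.3 q [ 31.   5. -28.  -0. -58.  36.]
```

```bash
python3 -m inch '[[[-175,67,43],[0,0,0],-1],[[-175,67,43],[0,0,0],-1],[[-175,67,43],[0,0,0],-1],[[-175,67,43],[0,0,0],-1],[[-175,67,43],[0,0,0],-1]]'; python3 go.py 481.6 251.8 105 247;python3 -m inch '[[[-7,3,1],[0,0,0],-1],[[-7,3,1],[0,0,0],-1]]';python3 go.py 481.6 251.8 105 247
```

```text
time_s: 14.82
tcp_pos: [0.48, 0.2572, 0.1286]
eef_rot: [179.8, 0.1, -112.8]
contact_force: [1.2, -0.4, 0.9]
gripper_width: 0.0002
shift [ 4.4 -3.6 23.6] rot [0.2 0.1 0.2]
t 14.82 p [480.  257.2 128.6] rpy [ 1.798e+02  1.000e-01 -1.128e+02] F [ 1.2 -0.4  0.9] w 0.2 q [ 49.  13. -23.  -0. -53.  19.]
time_s: 14.98
tcp_pos: [0.4782, 0.269, 0.126]
eef_rot: [179.8, -0.0, -112.5]
contact_force: [-0.8, -0.4, 0.6]
gripper_width: 0.0001
shift [14.6 -9.8 21. ] rot [ 0.2 -0.   0.5]
t 14.98 p [478.2 269.  126. ] rpy [ 179.8   -0.  -112.5] F [-0.8 -0.4  0.6] w 0.1 q [ 50.  14. -23.  -0. -53.  18.]
```

```bash
python3 -m inch '[[[14,-10,10],[0,0,0],-1],[[14,-10,20],[0,0,0],-1],[[14,-10,20],[0,0,0],-1],[[14,-10,20],[0,0,0],-1]]'; python3 go.py 481.6 251.8 105 247
python3 - <<'E'
from h import *
s,_=vision.capture('scene')
cv2.imwrite('pics/pr.png',cv2.resize(s[170:270,280:380,::-1],(600,600),interpolation=3))
E
python3 go.py 481.6 251.8 98 247
```

```text
time_s: 15.32
tcp_pos: [0.4814, 0.252, 0.1056]
eef_rot: [179.8, -0.1, -112.5]
contact_force: [0.7, -0.0, -0.3]
gripper_width: 0.0006
shift [ 0.1 -0.2  0.6] rot [ 0.2 -0.1  0.5]
t 15.32 p [481.4 252.  105.6] rpy [ 1.798e+02 -1.000e-01 -1.125e+02] F [ 0.7 -0.  -0.3] w 0.6 q [ 48.  15. -25.  -0. -50.  20.]
shift [0.6 0.1 8.2] rot [ 0.2 -0.   0.5]
t 15.37 p [481.9 252.3 106.2] rpy [ 179.8   -0.  -112.5] F [0.2 0.8 1.1] w 0.1 q [ 48.  15. -25.  -0. -50.  20.]
```

View pics/pr.png

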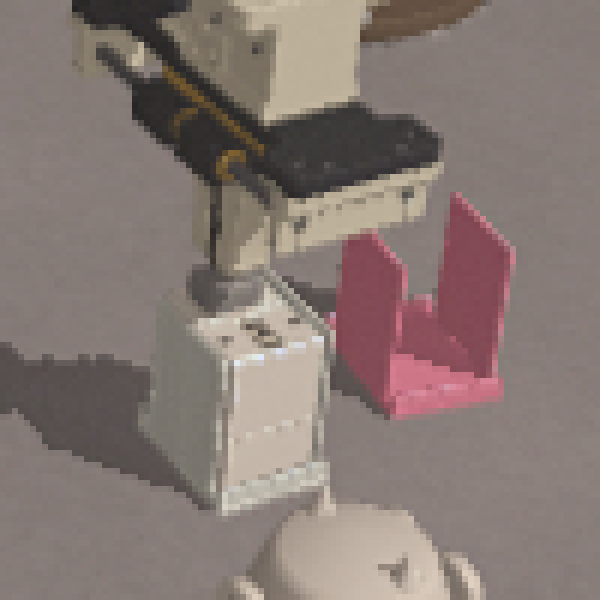

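Shut fingertips sit right over the grey button, and the window stays visible. First press.

```bash
python3 -m inch '[[[0,0,5],[0,0,0],-1],[[0,0,9],[0,0,0],-1],[[0,0,13],[0,0,0],-1],[[0,0,16],[0,0,0],-1],[[0,0,17],[0,0,0],-1]]'
```

```text
time_s: 15.78
tcp_pos: [0.4822, 0.2526, 0.089]
eef_rot: [179.8, 0.0, -112.5]
contact_force: [0.9, 1.4, 3.8]
gripper_width: 0.0007
```

```bash
python3 -m inch '[[[0,0,1],[0,0,0],-1],[[0,0,1.5],[0,0,0],-1]]'
```

```text
time_s: 15.95
tcp_pos: [0.4825, 0.2527, 0.0882]
eef_rot: [179.9, 0.0, -112.4]
contact_force: [-4.4, -0.0, 13.0]
gripper_width: 0.0005
```

Hard stop at 88.2 mm and 13 N, as predicted. Releasing fully and reading the drum.

```bash
python3 -m inch '[[[0,0,-6],[0,0,0],-1],[[0,0,-16],[0,0,0],-1],[[0,0,-17],[0,0,0],-1],[[0,0,-17],[0,0,0],-1]]'
python3 - <<'E'
from drum import *
s=np.mean([vision.capture('scene')[0][:,:,::-1] for _ in range(3)],0).astype(np.uint8);cv2.imwrite('pics/p1s.png',s)
cv2.imwrite('pics/p1.png',np.hstack([patch('scene',x,(.4885,.269),-23,.084,6) for x in(cv2.imread('pics/clrs.png'),s)]))
E
python3 go.py 482 252.2 88 247
```

```text
time_s: 16.28
tcp_pos: [0.4826, 0.2528, 0.1059]
eef_rot: [179.9, 0.1, -112.4]
contact_force: [0.5, -0.2, -0.2]
gripper_width: 0.0004
shift [ 0.2  0.  16.8] rot [ 0.2 -0.   0.5]
t 16.43 p [482.1 252.3 104.8] rpy [ 179.8   -0.  -112.5] F [ 1.1  1.2 -0.5] w 0.4 q [ 48.  15. -25.  -0. -50.  20.]
```

View pics/p1.png

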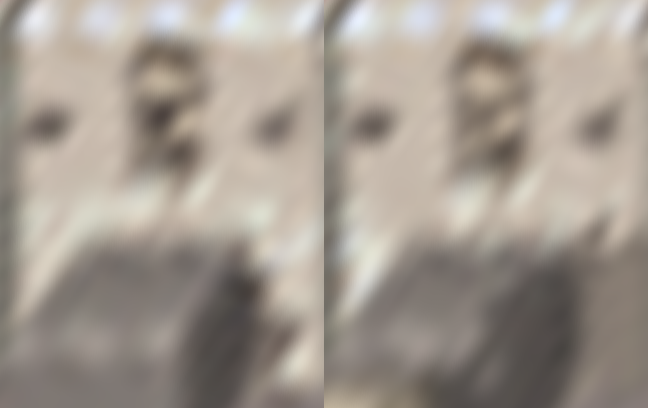

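The lower-left stroke has gone and a right-hand one has appeared, which is consistent with 2→3. Second press.

```bash
python3 -m inch '[[[0,0,6],[0,0,0],-1],[[0,0,12],[0,0,0],-1],[[0,0,16],[0,0,0],-1],[[0,0,17.5],[0,0,0],-1],[[0,0,17.5],[0,0,0],-1]]'
```

```text
time_s: 16.85
tcp_pos: [0.4825, 0.2526, 0.0882]
eef_rot: [179.9, -0.0, -112.4]
contact_force: [-3.8, -0.6, 12.6]
gripper_width: 0.0009
```

```bash
python3 -m inch '[[[0,0,-6],[0,0,0],-1],[[0,0,-16],[0,0,0],-1],[[0,0,-17],[0,0,0],-1],[[0,0,-17],[0,0,0],-1]]'
python3 - <<'E'
from drum import *
s=np.mean([vision.capture('scene')[0][:,:,::-1] for _ in range(3)],0).astype(np.uint8);cv2.imwrite('pics/p2s.png',s)
cv2.imwrite('pics/p2.png',np.hstack([patch('scene',x,(.4885,.269),-23,.084,6) for x in(cv2.imread('pics/p1s.png'),s)]))
E
python3 go.py 482 252.2 88 247
```

```text
time_s: 17.18
tcp_pos: [0.4825, 0.2526, 0.1055]
eef_rot: [179.9, 0.0, -112.4]
contact_force: [0.4, 0.3, -0.8]
gripper_width: 0.0004
shift [-0.   0.  16.6] rot [ 0.2 -0.1  0.6]
t 17.33 p [482.1 252.2 104.6] rpy [ 1.798e+02 -1.000e-01 -1.124e+02] F [ 0.1 -0.6  0.4] w 0.4 q [ 48.  15. -25.  -0. -50.  20.]
```

View pics/p2.png

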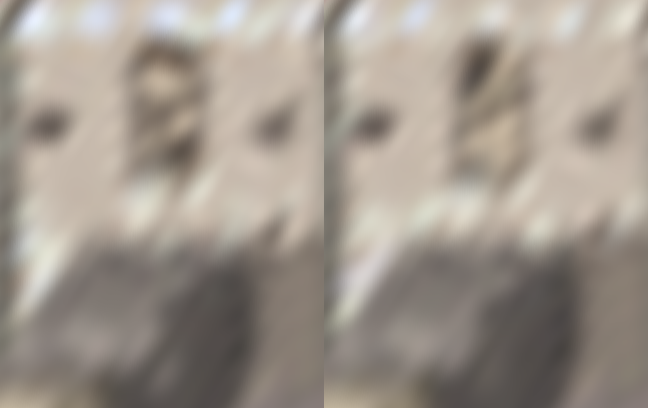

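The drum has stepped and the top bar is gone, consistent with a 4. Third press.

```bash
python3 -m inch '[[[0,0,6],[0,0,0],-1],[[0,0,12],[0,0,0],-1],[[0,0,16],[0,0,0],-1],[[0,0,17.5],[0,0,0],-1],[[0,0,17.5],[0,0,0],-1]]'
```

```text
time_s: 17.75
tcp_pos: [0.4825, 0.2524, 0.0881]
eef_rot: [179.9, -0.0, -112.4]
contact_force: [-4.4, -2.1, 14.7]
gripper_width: 0.0003
```

```bash
python3 -m inch '[[[0,0,-6],[0,0,0],-1],[[0,0,-16],[0,0,0],-1],[[0,0,-17],[0,0,0],-1],[[0,0,-17],[0,0,0],-1]]'
python3 - <<'E'
from drum import *
s=np.mean([vision.capture('scene')[0][:,:,::-1] for _ in range(3)],0).astype(np.uint8);cv2.imwrite('pics/p3s.png',s)
cv2.imwrite('pics/p3.png',np.hstack([patch('scene',x,(.4885,.269),-23,.084,6) for x in(cv2.imread('pics/p2s.png'),s)]))
E
python3 go.py 482 252.2 88 247
```

```text
time_s: 18.08
tcp_pos: [0.4825, 0.2525, 0.1053]
eef_rot: [179.9, -0.0, -112.4]
contact_force: [0.6, 0.4, -0.4]
gripper_width: 0.0005
shift [-0.1  0.1 16.5] rot [ 0.1 -0.1  0.6]
t 18.23 p [482.1 252.1 104.5] rpy [ 1.799e+02 -1.000e-01 -1.124e+02] F [0.1 0.7 0.5] w 0.5 q [ 48.  15. -25.  -0. -50.  20.]
```

View pics/p3.png

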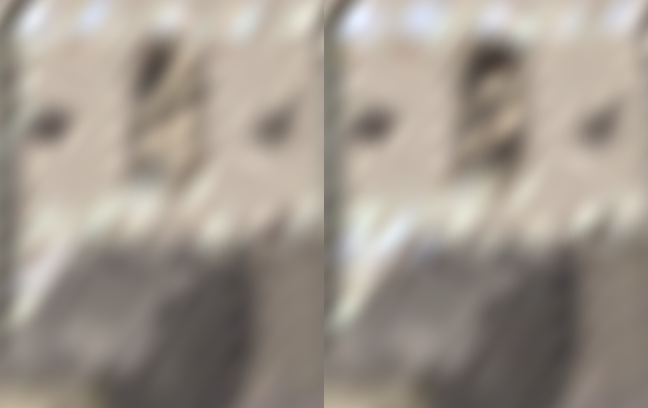

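The upper-left and lower-right strokes read as a 5. Fourth press.

```bash
python3 -m inch '[[[0,0,6],[0,0,0],-1],[[0,0,12],[0,0,0],-1],[[0,0,16],[0,0,0],-1],[[0,0,17.5],[0,0,0],-1],[[0,0,17.5],[0,0,0],-1]]'
```

```text
time_s: 18.65
tcp_pos: [0.4825, 0.2523, 0.0881]
eef_rot: [179.9, -0.1, -112.3]
contact_force: [-4.9, -0.3, 16.2]
gripper_width: 0.0003
```

```bash
python3 -m inch '[[[0,0,-6],[0,0,0],-1],[[0,0,-16],[0,0,0],-1],[[0,0,-17],[0,0,0],-1],[[0,0,-17],[0,0,0],-1]]'
python3 - <<'E'
from drum import *
s=np.mean([vision.capture('scene')[0][:,:,::-1] for _ in range(3)],0).astype(np.uint8);cv2.imwrite('pics/p4s.png',s)
cv2.imwrite('pics/p4.png',np.hstack([patch('scene',x,(.4885,.269),-23,.084,6) for x in(cv2.imread('pics/p3s.png'),s)]))
E
python3 go.py 482 252.2 88 247
```

```text
time_s: 18.98
tcp_pos: [0.4825, 0.2523, 0.1053]
eef_rot: [179.9, -0.0, -112.3]
contact_force: [-0.2, 0.1, -0.2]
gripper_width: 0.0006
shift [-0.2  0.2 16.5] rot [ 0.1 -0.1  0.6]
t 19.13 p [482.1 251.9 104.5] rpy [ 1.799e+02 -1.000e-01 -1.124e+02] F [-0.3 -0.4  0.3] w 0.9 q [ 48.  15. -25.  -0. -50.  20.]
```

View pics/p4.png

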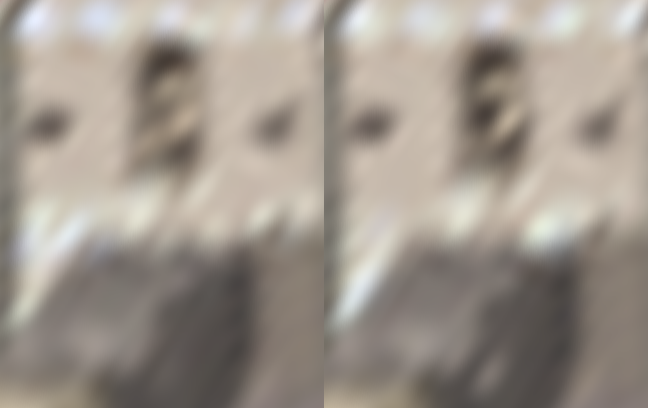

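The lower-left stroke is now present as well, so it reads 6. Fifth press.

```bash
python3 -m inch '[[[0,0,6],[0,0,0],-1],[[0,0,12],[0,0,0],-1],[[0,0,16],[0,0,0],-1],[[0,0,17.5],[0,0,0],-1],[[0,0,17.5],[0,0,0],-1]]'
```

```text
time_s: 19.55
tcp_pos: [0.4825, 0.2521, 0.0881]
eef_rot: [179.9, -0.1, -112.3]
contact_force: [-4.6, -0.7, 16.9]
gripper_width: 0.0003
```

Release, rise, and swing clear to -y for a clean top view.

```bash
python3 -m inch '[[[0,0,-6],[0,0,0],-1],[[0,0,-20],[0,0,0],-1],[[0,0,-50],[0,0,0],-1],[[0,0,-80],[0,0,0],-1],[[0,0,-80],[0,0,0],-1]]'; python3 -m inch '[[[190,-75,-10],[0,0,0],-1],[[190,-75,-10],[0,0,0],-1],[[190,-75,-10],[0,0,0],-1],[[190,-75,-10],[0,0,0],-1],[[190,-75,-10],[0,0,0],-1]]';python3 -m inch '[[[190,-75,0],[0,0,0],-1],[[190,-75,0],[0,0,0],-1],[[190,-75,0],[0,0,0],-1],[[190,-75,0],[0,0,0],-1],[[190,-75,0],[0,0,0],-1]]'; python3 -m inch '[[[0,0,0],[0,0,0],-1],[[0,0,0],[0,0,0],-1],[[0,0,0],[0,0,0],-1]]'
python3 - <<'E'
from drum import *
from meas import rect
fr=[vision.capture('top') for _ in range(4)]
m=np.mean([f[0][:,:,::-1] for f in fr],0).astype(np.uint8)
ss=[vision.capture('scene') for _ in range(3)];s=np.mean([f[0][:,:,::-1] for f in ss],0).astype(np.uint8);cv2.imwrite('pics/fin_s.png',s);cv2.imwrite('pics/fin_t.png',m)
def st(q):
    g=q.astype(float);lo,hi=np.percentile(g,[2,95]);return np.clip((g-lo)/(hi-lo)*255,0,255).astype(np.uint8)
cv2.imwrite('pics/fin.png',np.hstack([st(patch('top',m,(.4885,.267),-23,.084,4)),patch('scene',s,(.4885,.269),-23,.084,4),cv2.resize(s[180:265,295:380],(272,272),interpolation=3)]))
for n,d in(('top',fr[0][1]),('scene',ss[0][1])):
    P=cloud(n,d).reshape(-1,3)
    for nm,a,b in(('top',.074,.0885),('but',.092,.105)):
        k=(np.hypot(P[:,0]-.488,P[:,1]-.267)<.05)&(P[:,2]>a)&(P[:,2]<b)
        print(n,nm,k.sum(),rect(P[k]),np.median(P[k],0).round(4))
print(r.get_state()['time_s'],r.get_state()['tcp_pos'],r.get_state()['contact_force'])
E
```

```text
time_s: 19.97
tcp_pos: [0.4849, 0.2538, 0.1731]
eef_rot: [-179.9, 0.2, -112.2]
contact_force: [1.4, 0.5, -0.4]
gripper_width: 0.0001
time_s: 20.38
tcp_pos: [0.4813, 0.0474, 0.1819]
eef_rot: [-179.9, 0.2, -112.2]
contact_force: [0.9, 0.2, 0.2]
gripper_width: 0.0004
time_s: 20.8
tcp_pos: [0.4779, -0.1589, 0.1807]
eef_rot: [-179.9, 0.2, -112.2]
contact_force: [0.4, 0.9, -0.2]
gripper_width: 0.0005
time_s: 21.05
tcp_pos: [0.4773, -0.1591, 0.1799]
eef_rot: [180.0, 0.2, -112.3]
contact_force: [1.0, 0.3, 0.1]
gripper_width: 0.0001
top top 357 [array([487.8, 266.1]), array([64.5, 61.9]), np.float64(66.9)] [0.4932 0.2715 0.083 ]
top but 95 [array([482.8, 249.7]), array([24.1, 29.5]), np.float64(65.3)] [0.4833 0.2491 0.0969]
scene top 310 [array([487.4, 270.3]), array([65.5, 65.5]), np.float64(65.0)] [0.497  0.2762 0.0829]
scene but 64 [array([484.2, 252.3]), array([28.2, 29.7]), np.float64(68.5)] [0.4854 0.2548 0.0968]
21.4 [ 0.47811755 -0.157939    0.18078006] [ 0.90036567 -0.04926166  0.30434688]
```

View pics/fin.png

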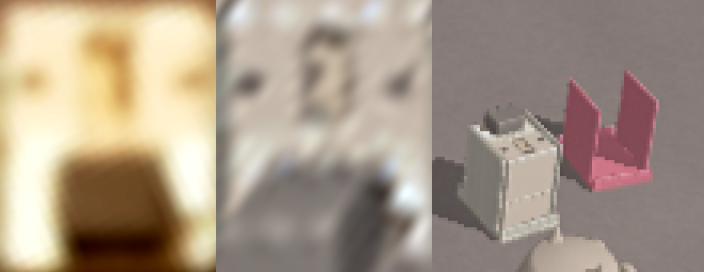

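View pics/fin_s.png

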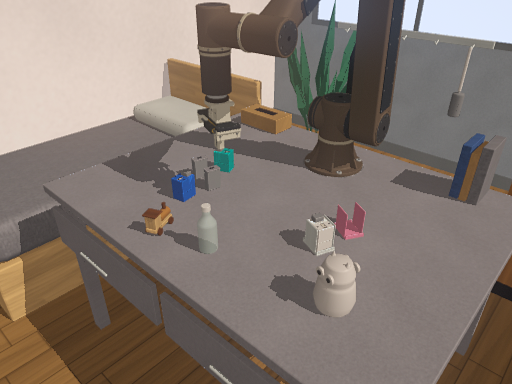

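Run:
```python
from drum import *
o=[]
for f in('pics/clr.png','pics/fin_t.png'):
    q=patch('top',cv2.imread(f),(.4885,.267),-23,.084,10)[20:330,100:440];g=cv2.cvtColor(q,cv2.COLOR_BGR2GRAY).astype(float)
    lo,hi=np.percentile(g,[1,90]);o.append(np.clip((g-lo)/(hi-lo)*255,0,255).astype(np.uint8))
cv2.imwrite('pics/finz.png',np.hstack(o))
```

```text
(no output)
```

View pics/finz.png

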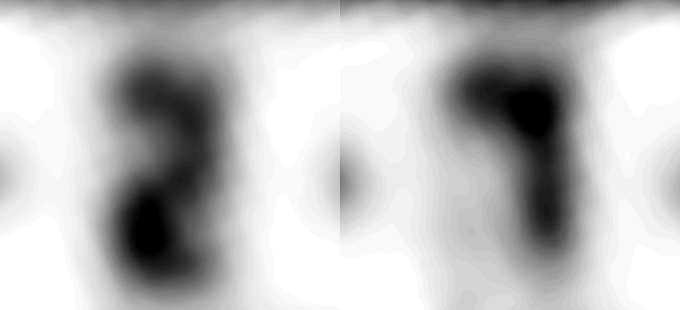

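The enlarged view shows the "2" from before the presses on the left and a clear "7" now on the right. The arm is clear of everything, so I'm handing in.

```bash
python3 -c "
from plant import r
print(r.close_job())"
```

```text
the job is handed in; nothing more can be done
None
```

The counter is seated in the aluminium dock with the drum showing 7, and I handed the job in at about 21 s. No verdict was reported.

- **Moves:** I lifted the white counter from the bay by its x faces and stood it on the open top near (0.49, 0.01). I let go, retook it by its y faces and lowered it into the dock. Then I pressed the button five times, from 2 to 7, each to the hard stop (TCP about 88 mm) at 13–17 N, slightly above the suggested 8–10 N.
- **Last checks:**
  - The drum reads a clear 7 in the enlarged top view.
  - The counter's top is at about 83 mm, against 84 mm nominal.
  - The button stands about 14 mm proud, so it is up.
  - The counter is squared to the dock at about 67° and sits within about 2 mm of the dock's centre.
  - The bottle, train and owl lamp look unmoved, judged by eye from the picture.
  - The arm is clear of everything.
- **Disagreements:**
  - The two cameras differ by about 4 mm in y, which I settled with the held counter as reference and by watching for force while lowering.
  - The final numeral was too blurred to read in the scene view, so the 7 rests on the top view and the press count.

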